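# Stand the tipped cup up in its holder

### The job

One cup has tipped over and lies in the glass cup holder between its two neighbours. Stand it upright on its foot inside the holder and close it up against the neighbour that its foot was pointing at, so that they touch with no gap. Leave both neighbours standing in their places in the holder, and leave the pot and the cup on the round tray alone.

Things in the scene. Friction and masses are not known exactly. Their poses are not given: they have to be found in the camera images.
- holder: cup holder, fixed to the console: aluminium base plate 100 x 486 x 10 mm with low clear glass walls all round. Origin at the centre of its underside, z up, long axis y. Inside is a straight lane 84 mm wide (x) and 470 mm long (y), its floor 10 mm above the console; side and end walls 36 mm high above that floor, 5 mm thick
- cup: tipped cup: white porcelain, blue pattern, straight sides, no handle, open mouth, outside diameter 76 mm, height 96, wall 4, bottom 6, about 0.26 kg. Origin at the centre of its foot's underside, z points from foot to mouth. It starts on its side along the lane, mouth to the holder's +y end, foot to its -y end, with over 80 mm of free lane behind the foot and over 105 mm before the mouth
- cup_mouth (a point): centre of the tipped cup's mouth, in the plane of the rim, 96 mm from cup's origin; z points out of the mouth. The lying cup slides with moderate friction and can roll a few mm sideways
- near_cup: loose upright neighbour in the holder: same cup with red pattern, 76 mm diameter, 96 mm high, open at the top. Origin at the centre of its underside. Stands at one end of the lane, within 8 mm of the end wall (which end varies, the sugar box has the other)
- sugar_box: loose upright neighbour in the holder: closed copper-coloured box with its lid fixed shut, 72 mm (across the lane) x 76 mm (along it) x 71 mm high with a 12 mm high knob on top, 0.4 kg. Origin at the centre of its underside. Stands at the other end of the lane, within 8 mm of the end wall
- cezve: loose stainless coffee pot, 76 mm wide, 75 mm high, dark handle reaching 130 mm from its axis along its own +y and 90 mm up; origin at the centre of its underside. Stands on the round tray (220 mm across, 22 mm high) to the left of the holder; not needed
- tray_cup: loose upright cup with green pattern, 76 mm diameter, 96 mm high, on the round tray; origin at the centre of its underside; not needed
Not all that is in view belongs to the job. What is shaped like the sugar_box but yellow is not meant. Leave any yellow look-alike of the cup alone.

How it is judged:
By the outcome, as a careful person would: the job done as asked, in the order asked, and still so for the second after the job is handed in, with the robot touching nothing.
It also fails if it takes over 51 s, if anything falls off the work surface, if the arm or the gripper's body presses on something with over 40 N, if the wrist force passes 120 N, or if a joint passes its speed limit or range.

### The arm

A 6-joint arm with a two-finger parallel gripper is mounted at the origin on the work surface. World frame = base frame: x ahead of the robot, y to its left, z up, the work surface at z = 0. Lengths are in m, angles in rad, forces in N, time in s.
With the tool pointing down it reaches from about 0.35 to 0.775 m from the base axis. Payload 7.3 kg.
Tool frame: the origin (TCP) lies at the very end of the fingers, on their centre line; the grasp point (between the pads) lies 19 mm behind it (robot.pinch_z is the distance from the TCP to the grasp point, in m); z points along the fingers, y is the line along which they close (so a half turn about z gives the same grasp; the last joint's range is limited). The gripper opens to 92 mm and grips with 3 to 60 N. Pads are 19 mm wide; open, the fingers measure 130 mm over their backs; the gripper's body (75 mm by 190 mm) begins 47 mm behind the grasp point.
Start: joints at [-1.296, 0.342, 1.524, -0, 1.275, -0.146], TCP at [0.214, -0.479, 0.227] pointing down, gripper open.
Joint ranges: [-2.53, 2.53], [-0.77, 2.02], [0.04, 2.7], [-1, 4.14], [0.28, 2.66], [-3.11, 3.11]. Speed limits (rad/s): [2.57, 2.57, 3.14, 3.14, 3.14, 3.14].

### API

Orientations are given as [roll, pitch, yaw] about the fixed x, y, z axes, in that order (R = Rz(yaw) Ry(pitch) Rx(roll)).
In Python, from cell import robot gives the robot as it stands.
- The arm moves only by the tool move_arm, never from a script. Its argument "motion" is a list of rows, each a list of 6 numbers: the shift along the tool's x, y, z in units of 0.1 m (1.0 is 0.1 m), then the turn, a rotation vector about the tool's x, y, z in units of pi rad (1.0 is pi rad). In form: [[dx, dy, dz, rx, ry, rz], ...]. A call has 1 to 12 rows; each row is the pose to reach, as a shift and turn from the pose commanded when the call began, along the tool's axes at that moment, turning the shorter way round; what a row does not reach only later rows make up. A row lasts 1/8 s, in which the tool goes at most 62.5 mm and 10.7 degrees, less where a joint would pass 70% of its speed; a pose out of reach is approached as far as the arm can. A call with a number of a shift or a turn outside -1 to 1 is refused whole. A call with a gripper value outside its range is refused whole. "fingers" is the opening, from -1 (shut) to 1 (fully open), set as the call begins (left out, the last holds). The fingers move at their own pace and stop on an object; "newtons" is the grip in N (left out, the last holds). Time passes only in rows, so rows that repeat a pose let the fingers close. It gives the time, the measured TCP pose, the force, the opening and the grip force at its end, in the units of the state.
- robot.observe(): the state, without advancing time (a new reading comes with each control period).
- robot.read_camera(name): name is "side" or "top"; returns a dict with "image" (420x560x3 uint8, red, green, blue), "range_z" (420x560 float32, m along the optical axis (not along the pixel's ray), 0 where there is no reading), "vfov" (degrees; the focal length in pixels is half the picture's height over the tangent of half this angle, whatever the lens; pixels are square), "cx", "cy" (the principal point, pixels), "k1" (the pictures are not rectified: a ray, as slopes to the right and down, at radius r is drawn at 1 + k1 r^2 times it, then the intrinsics apply), "extrinsics" (4x4, takes a point from camera to world coordinates). Camera axes: x right, y up, looking along -z (the intrinsics and any distortion apply to the point x, -y, -z); pixel columns grow to the right and rows downward; lengths in m; the calibration is good to about 2 mm. A picture is of the moment at which its call begins.
- robot.hand_in(): hands the job in; it is judged then, once.
The state is a dict: "time": time; "qpos": joint angles; "qvel": joint speeds; "joint_efforts": joint torques, N m; "tool_pos": TCP position; "tool_rot": TCP orientation; "contact_force": force on the tool from outside, world axes, zero at the start; "torque": the same for the moment, N m; "opening": finger opening in m; "grip_force": force on a finger pad.
Only numpy, scipy, OpenCV 4.12 (cv2) and the standard library are available. Lean on these libraries where they do the work, as an engineer would, in place of code of your own. Each camera call takes 0.05 s, during which the arm holds its last target. There are 200 camera calls.

## Working session

There is one attempt and no reset: what is moved stays moved. The work goes in short steps, Python scripts to look and compute and a tool call to move; the robot and the scene stay as the last step left them, time stands still between calls to the robot, and variables do not carry over. Pictures are saved under pics/ and viewed, at most 10 in all, crops included, and the job is handed in when it is done.

Besides the shell and the picture viewer there is one more tool, called as name([rows], argument=value, ...), one row to a line, values as JSON. move_arm: Moves the arm, as the interface text tells. Shifts and turns lie within -1 to 1; 1 stands for 0.1 m of shift or pi rad of turn. Its arguments: {"type":"object","properties":{"motion":{"type":"array"},"fingers":{"type":"number"},"newtons":{"type":"number"}},"required":["motion"]}

```bash
mkdir -p pics; cat > h.py <<'E'
import numpy as np, cv2
from cell import robot
def cam(n):
    c=robot.read_camera(n); c['f']=210/np.tan(np.radians(c['vfov']/2)); return c
def rays(c,uv):
    K=np.array([[c['f'],0,c['cx']],[0,c['f'],c['cy']],[0,0,1]]);
    uv=np.asarray(uv,float).reshape(-1,2)
    p=(uv-[c['cx'],c['cy']])/c['f']; q=p.copy()
    for _ in range(20): q=p/(1+c['k1']*(q**2).sum(1,keepdims=True))
    d=np.c_[q[:,0],-q[:,1],-np.ones(len(q))]
    return d
def cloud(c):
    H,W=c['range_z'].shape; v,u=np.mgrid[:H,:W]
    d=rays(c,np.c_[u.ravel(),v.ravel()])*c['range_z'].reshape(-1,1)
    E=c['extrinsics']; return (d@E[:3,:3].T+E[:3,3]).reshape(H,W,3)
def onplane(c,uv,z):
    E=c['extrinsics']; d=rays(c,uv)@E[:3,:3].T; o=E[:3,3]
    return o+d*((z-o[2])/d[:,2:3])
E
python3 - <<'E'
from h import *
for n in('side','top'):
    c=cam(n); cv2.imwrite(f'pics/{n}0.png',c['image'][:,:,::-1]); print(n,c['f'],c['cx'],c['cy'],c['k1'],c['extrinsics'].round(3).tolist(),(c['range_z']>0).mean())
    np.savez(f'{n}0.npz',**c)
print(robot.observe())
E
```

```text
side 463.78893251354975 279.4515997670265 209.5486127154219 -0.1385996882143013 [[-0.963, 0.196, -0.185, 0.308], [-0.269, -0.653, 0.708, 0.987], [0.018, 0.732, 0.682, 0.964], [0.0, 0.0, 0.0, 1.0]] 0.9960799319727891
top 460.4973190807333 285.2480860856963 208.51326837302304 -0.04038152284413651 [[-0.017, 0.997, -0.069, 0.479], [-1.0, -0.019, -0.025, 0.069], [-0.026, 0.069, 0.997, 1.047], [0.0, 0.0, 0.0, 1.0]] 0.9960119047619047
{'time': 0.1, 'qpos': array([-1.29599161e+00,  3.42662034e-01,  1.52491687e+00,  2.86878420e-05,
        1.27541204e+00, -1.45983367e-01]), 'qvel': array([ 0.00062684, -0.00199749, -0.00279523,  0.00016386, -0.00068282,
       -0.0010649 ]), 'joint_efforts': array([ 2.15760556e-03, -4.32002449e+01, -2.44695926e+01,  7.19887996e-02,
        5.25960024e-02, -3.52438838e-05]), 'tool_pos': array([ 0.21438852, -0.47883268,  0.22611141]), 'tool_rot': array([-3.14021323e+00, -2.30544591e-04,  4.20779556e-01]), 'contact_force': array([-0.5885112 ,  0.38675106, -0.21525231]), 'torque': array([ 0.00143199, -0.02234357, -0.04665327]), 'grip_force': 0.0, 'opening': 0.09168685113467463}
```

View pics/top0.png

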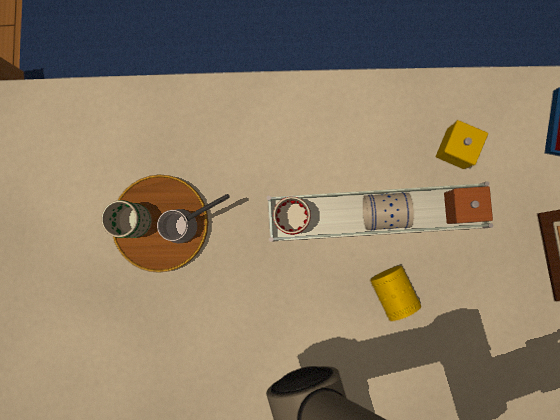

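View pics/side0.png

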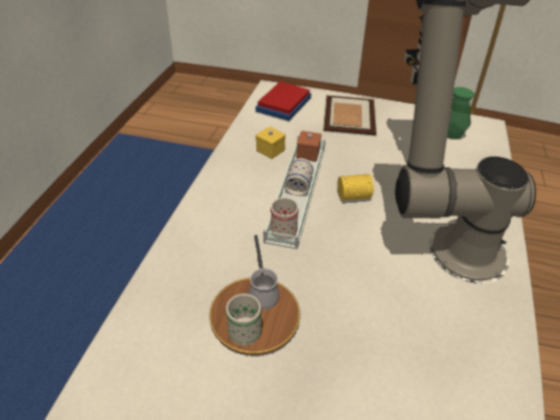

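Top view: the holder runs from (270,220) to (492,205). The red cup is at (292,215), the lying blue cup at (388,211) and the copper box at (468,205), with yellow decoys on both sides. Next I'll measure these and zoom in to see which way the mouth points.

```bash
python3 - <<'E'
from h import *
t=dict(np.load('top0.npz')); s=dict(np.load('side0.npz'))
a=cv2.resize(t['image'][170:255,255:505],None,fx=3.2,fy=3.2,interpolation=cv2.INTER_CUBIC)
b=cv2.resize(s['image'][120:255,230:350],None,fx=2.4,fy=2.4,interpolation=cv2.INTER_CUBIC)
o=np.zeros((600,800,3),np.uint8); o[:a.shape[0],:800]=a[:,:800]; o[274:274+b.shape[0],:b.shape[1]]=b
cv2.imwrite('pics/crop0.png',o[:,:,::-1])
P=cloud(t); Q=cloud(s)
# holder plate/walls extents: transform points above table in region
for nm,C in(('top',P),('side',Q)):
    X=C.reshape(-1,3)
    m=(X[:,2]>.03)&(X[:,2]<.15)&(X[:,1]<.2)&(X[:,1]>-.5)&(X[:,0]>.38)&(X[:,0]<.6)
    n,l,st,ce=cv2.connectedComponentsWithStats(m.reshape(420,560).astype(np.uint8))
    for i in range(1,n):
        if st[i,4]>60:
            Y=C[l==i]; print(nm,st[i],Y.min(0).round(3),Y.max(0).round(3),np.median(Y,0).round(3))
E
```

```text
top [ 267  181  226   61 4914] [ 0.478 -0.354  0.03 ] [0.6   0.133 0.111] [ 0.542 -0.149  0.078]
top [371 266  40  21 522] [ 0.38  -0.172  0.03 ] [ 0.42  -0.088  0.08 ] [ 0.395 -0.13   0.069]
side [ 263  130   63  113 2699] [ 0.478 -0.356  0.03 ] [0.6   0.137 0.111] [ 0.534 -0.079  0.069]
side [337 175  15  24 209] [ 0.38  -0.155  0.031] [ 0.421 -0.083  0.084] [ 0.394 -0.114  0.064]
```

View pics/crop0.png

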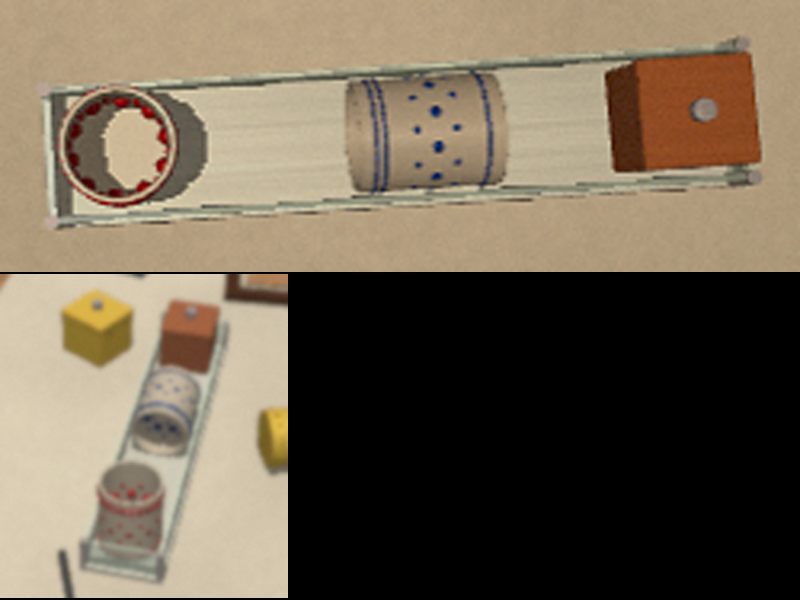

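The crop shows the mouth pointing left (+y) at the red cup, so the foot points at the copper box. That makes the box the neighbour to close up against.

```bash
python3 - <<'E'
from h import *
t=dict(np.load('top0.npz')); s=dict(np.load('side0.npz'))
c=onplane(t,np.array([[43,89],[50,223],[742,43],[752,177]])/3.2+[255,170],.046)[:,:2]
print('corners',c.round(4).tolist())
ctr=c.mean(0); ax=(c[0]+c[1]-c[2]-c[3]); L=np.linalg.norm(ax)/2; ax/=np.linalg.norm(ax)
print('ctr',ctr,'len',L,'wid',np.linalg.norm(c[0]-c[1]),np.linalg.norm(c[2]-c[3]),'yaw',np.degrees(np.arctan2(-ax[0],ax[1])))
xa=np.array([ax[1],-ax[0]])
for nm,d in(('top',t),('side',s)):
    X=cloud(d).reshape(-1,3); I=d['image'].reshape(-1,3).astype(int)
    h=np.c_[(X[:,:2]-ctr)@xa,(X[:,:2]-ctr)@ax,X[:,2]]
    m=(abs(h[:,0])<.06)&(abs(h[:,1])<.26)&(h[:,2]>.004)&(h[:,2]<.13)
    q=lambda a:np.percentile(a,[1,5,50,95,99],axis=0).round(4).T.tolist()
    w=m&(h[:,2]>.03)&(h[:,2]<.05)&(abs(h[:,0])>.041)
    for sg in(-1,1):
        g=h[w&(np.sign(h[:,0])==sg)]; 
        if len(g)>20: print(nm,'wall',sg,len(g),np.polyfit(g[:,1],g[:,0],1).round(4))
    f=m&(h[:,2]<.02)&(abs(h[:,0])<.03); print('floor',q(h[f][:,2:]))
    cu=m&(h[:,1]>-.11)&(h[:,1]<.09)&(h[:,2]>.06); print(nm,'cup',cu.sum(),q(h[cu]))
    g=h[cu&(h[:,2]>.065)]
    # circle fit x,z with linear drift of axis: x^2+z^2 lsq
    A=np.c_[g[:,0],g[:,2],np.ones(len(g)),g[:,1]*g[:,0]]; b=g[:,0]**2+g[:,2]**2
    p=np.linalg.lstsq(A,b,rcond=None)[0]; print(' circ x,z',p[0]/2,p[1]/2,'r',np.sqrt(p[2]+p[0]**2/4+p[1]**2/4),'slope',p[3]/2)
    bx=m&(h[:,1]<-.12)&(h[:,2]>.055); print(nm,'box',q(h[bx]))
    rt=bx&(h[:,2]>.076)&(h[:,2]<.086);print(' boxtop',q(h[rt]))
    rc=m&(h[:,1]>.12)&(h[:,2]>.1); print(nm,'redrim',q(h[rc]))
E
```

```text
corners [[0.5727, 0.1299], [0.4813, 0.1265], [0.5949, -0.3472], [0.5035, -0.3496]]
ctr [ 0.53807587 -0.11012113] len 0.4771229022996264 wid 0.09146843013832259 0.09140780330392898 yaw 2.66675546147032
top wall -1 523 [ 0.0024 -0.0439]
top wall 1 636 [0.0011 0.045 ]
floor [[0.0055, 0.0071, 0.0106, 0.0173, 0.0191]]
top cup 1501 [[-0.0353, -0.0325, -0.0016, 0.0312, 0.0346], [-0.0622, -0.0586, -0.0158, 0.0265, 0.0303], [0.0612, 0.0648, 0.0808, 0.0866, 0.088]]
 circ x,z -0.00013717253541222768 0.049831004721769975 r 0.03595035675451984 slope -0.008241042552719065
top box [[-0.0354, -0.0325, 0.0002, 0.0336, 0.037], [-0.2285, -0.2253, -0.1869, -0.1537, -0.1529], [0.058, 0.071, 0.0806, 0.0845, 0.094]]
 boxtop [[-0.0353, -0.0326, 0.0002, 0.0339, 0.037], [-0.2287, -0.2257, -0.1897, -0.1558, -0.1533], [0.0767, 0.0776, 0.0807, 0.0836, 0.0849]]
top redrim [[-0.0348, -0.0328, 0.0032, 0.0375, 0.0387], [0.1532, 0.1545, 0.1904, 0.2248, 0.2259], [0.1008, 0.1028, 0.1054, 0.1082, 0.1094]]
side wall -1 241 [ 0.0017 -0.0447]
side wall 1 215 [0.0006 0.0448]
floor [[0.0047, 0.0074, 0.0132, 0.0192, 0.0199]]
side cup 464 [[-0.0359, -0.0333, -0.0052, 0.0301, 0.0342], [-0.0637, -0.0577, -0.0115, 0.03, 0.0327], [0.0618, 0.0652, 0.082, 0.0886, 0.09]]
 circ x,z -0.000342361583668716 0.051905848951554145 r 0.03554785771698216 slope 0.0022672448899374083
side box [[-0.0361, -0.0338, -0.0009, 0.0332, 0.0361], [-0.2299, -0.2229, -0.1723, -0.1507, -0.1492], [0.0564, 0.0592, 0.082, 0.0874, 0.0962]]
 boxtop [[-0.0361, -0.0338, -0.0023, 0.0334, 0.0365], [-0.2314, -0.2253, -0.1818, -0.1517, -0.1501], [0.0763, 0.0787, 0.0828, 0.0855, 0.0858]]
side redrim [[-0.0352, -0.033, 0.0012, 0.0357, 0.0384], [0.1544, 0.1563, 0.1965, 0.228, 0.2312], [0.1004, 0.1008, 0.1056, 0.1093, 0.1101]]
```

move_arm([
  [0.9,-0.45,0,0,0,-0.381],
  [0.9,-0.45,0,0,0,-0.381],
  [0.9,-0.45,0,0,0,-0.381],
  [0.9,-0.45,0,0,0,-0.381],
  [0.9,-0.45,0,0,0,-0.381],
  [0.9,-0.45,0,0,0,-0.381],
  [0.9,-0.45,0,0,0,-0.381],
], fingers=1, newtons=30)

```text
time: 0.98
tool_pos: [0.2782, -0.4011, 0.2264]
tool_rot: [-3.141, -0.001, 1.621]
contact_force: [0.4, 0.6, 0.7]
opening: 0.0922
grip_force: 0.0
```

```bash
cat > plan.py <<'E'
# usage: plan.py hx hy z tilt_deg ... : row from the current pose to poses in the holder frame (tilt>0: fingertips toward -hy)
import sys
from h import *
from scipy.spatial.transform import Rotation as Ro
ctr=np.array([.5381,-.1101]); a=np.radians(2.67); hx=np.array([np.cos(a),np.sin(a),0]); hy=np.array([-np.sin(a),np.cos(a),0])
B=np.c_[hy,hx,[0,0,-1]]
o=robot.observe(); p=o['tool_pos']; R=Ro.from_euler('xyz',o['tool_rot'])
M=(B.T@R.as_matrix()); d=p[:2]-ctr
print('t',round(o['time'],2),'h',(d@hx[:2]).round(4),(d@hy[:2]).round(4),p[2].round(4),'tool z in h',(np.c_[hx,hy,[0,0,1]].T@R.as_matrix()[:,2]).round(3),'q',o['qpos'].round(2),'F',o['contact_force'].round(1),'open',round(o['opening'],4),'grip',round(o['grip_force'],1))
v=list(map(float,sys.argv[1:]))
for x,y,z,f in zip(*[iter(v)]*4):
    T=np.r_[ctr,0]+x*hx+y*hy+[0,0,z]
    Rt=Ro.from_matrix(B)*Ro.from_rotvec([0,-np.radians(f),0])
    # tool y = hx; check sign: fingertips go to -hy for f>0
    Rt=Rt if (Rt.as_matrix()[:,2]@hy)*f<=0 else Ro.from_matrix(B)*Ro.from_rotvec([0,np.radians(f),0])
    s=R.inv().apply(T-p)/.1; w=(R.inv()*Rt).as_rotvec()/np.pi
    # turning about world: row
    print([x,y,z,f],'->',np.r_[s,w].round(3).tolist())
E
python3 plan.py 0 .021 .2 0
```

```text
t 0.97 h -0.2732 -0.2786 0.2264 tool z in h [-0.     0.001 -1.   ] q [-1.12  0.28  1.62  0.    1.25 -1.17] F [0.4 0.6 0.7] open 0.0922 grip 0.0
[0.0, 0.021, 0.2, 0.0] -> [2.985, 2.744, 0.265, -0.0, -0.0, 0.001]
```

move_arm([
  [1,0.9,0,0,0,0],
  [1,0.9,0,0,0,0],
  [1,0.9,0,0,0,0],
])

```text
time: 1.35
tool_pos: [0.3649, -0.2945, 0.2265]
tool_rot: [-3.141, -0.001, 1.622]
contact_force: [-0.5, -0.7, -0.1]
opening: 0.0917
grip_force: 0.0
```

move_arm([
  [1,0.9,0,0,0,0],
  [1,0.9,0,0,0,0],
  [1,0.9,0,0,0,0],
])

```text
time: 1.72
tool_pos: [0.45, -0.191, 0.2265]
tool_rot: [-3.141, -0.0, 1.622]
contact_force: [-0.2, -0.7, 0.1]
opening: 0.0917
grip_force: 0.0
```

move_arm([
  [0.98,0.94,0,0,0,0],
  [0.98,0.94,0,0,0,0],
  [0.98,0.94,0,0,0,0],
])

```text
time: 2.1
tool_pos: [0.5392, -0.0895, 0.2261]
tool_rot: [-3.141, -0.0, 1.621]
contact_force: [1.1, -0.7, -0.1]
opening: 0.0913
grip_force: 0.0
```

```bash
python3 plan.py 0 .03 .15 30 0 .013 .053 30
```

```text
t 2.1 h 0.0021 0.0205 0.2261 tool z in h [-0.  0. -1.] q [-0.3   0.38  1.46 -0.    1.29 -0.35] F [ 1.1 -0.7 -0.1] open 0.0913 grip 0.0
[0.0, 0.03, 0.15, 30.0] -> [0.095, -0.02, 0.761, 0.0, -0.167, 0.001]
[0.0, 0.013, 0.053, 30.0] -> [-0.075, -0.02, 1.731, 0.0, -0.167, 0.001]
```

move_arm([
  [0.095,-0.02,0.76,0,-0.167,0],
  [0.095,-0.02,0.76,0,-0.167,0],
  [0.095,-0.02,0.76,0,-0.167,0],
  [0.095,-0.02,0.76,0,-0.167,0],
  [0.095,-0.02,0.76,0,-0.167,0],
])

```text
time: 2.72
tool_pos: [0.5356, -0.0827, 0.1511]
tool_rot: [3.141, 0.523, 1.616]
contact_force: [0.9, -0.6, -0.9]
opening: 0.0916
grip_force: 0.0
```

```bash
python3 plan.py 0 .013 .058 30
```

```text
t 2.73 h -0.0012 0.0275 0.1511 tool z in h [-0.    -0.499 -0.867] q [-0.    0.48  1.66 -0.61  1.06  0.27] F [ 0.9 -0.6 -0.9] open 0.0916 grip 0.0
[0.0, 0.013, 0.058, 30.0] -> [0.339, 0.012, 0.879, -0.0, -0.0, -0.0]
```

move_arm([
  [0.17,0.01,0.44,0,0,0],
  [0.34,0.01,0.88,0,0,0],
  [0.34,0.01,0.88,0,0,0],
  [0.34,0.01,0.88,0,0,0],
])

```text
time: 3.22
tool_pos: [0.5382, -0.0971, 0.0594]
tool_rot: [3.139, 0.525, 1.615]
contact_force: [0.3, -0.4, 0.4]
opening: 0.092
grip_force: 0.0
```

```bash
python3 plan.py 0 .013 .053 30; python3 - <<'E'
from h import *
o=np.zeros((600,800,3),np.uint8)
a=cam('top')['image'][150:270,330:470]; b=cam('side')['image'][120:255,230:350]
a=cv2.resize(a,None,fx=3,fy=3); b=cv2.resize(b,None,fx=3,fy=3)
o[:a.shape[0],:a.shape[1]]=a; o[:b.shape[0],430:430+b.shape[1]]=b
cv2.imwrite('pics/g1.png',o[:420,:,::-1])
E
```

```text
t 3.23 h 0.0007 0.013 0.0594 tool z in h [ 0.001 -0.501 -0.865] q [-0.03  0.62  1.74 -0.71  0.88  0.42] F [ 0.3 -0.4  0.4] open 0.092 grip 0.0
[0.0, 0.013, 0.053, 30.0] -> [0.033, -0.007, 0.055, 0.0, 0.0, -0.001]
```

View pics/g1.png

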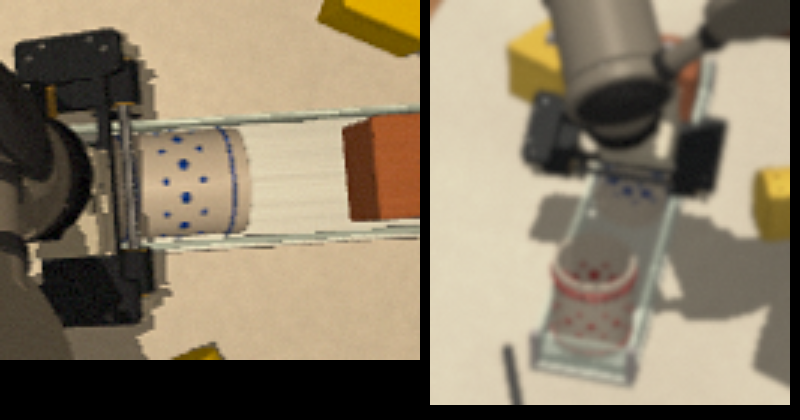

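The fingers straddle the mouth end of the cup, which is still lying at about (190,185) in the left crop. Next I lower the last few mm and close.

move_arm([
  [0.035,-0.007,0.057,0,0,0],
  [0.035,-0.007,0.057,0,0,0],
  [0.035,-0.007,0.057,0,0,0],
])

```text
time: 3.7
tool_pos: [0.5366, -0.0958, 0.051]
tool_rot: [3.141, 0.525, 1.618]
contact_force: [-0.5, -0.5, -0.3]
opening: 0.0916
grip_force: 0.0
```

move_arm([
  [0,0,0,0,0,0],
  [0,0,0,0,0,0],
  [0,0,0,0,0,0],
  [0,0,0,0,0,0],
  [0,0,0,0,0,0],
  [0,0,0,0,0,0],
], fingers=-1, newtons=30)

```text
time: 4.45
tool_pos: [0.5365, -0.0959, 0.051]
tool_rot: [3.141, 0.525, 1.618]
contact_force: [-1.0, 0.4, 2.7]
opening: 0.074
grip_force: 30.0
```

```bash
python3 plan.py
```

```text
t 4.45 h -0.0009 0.0143 0.051 tool z in h [ 0.    -0.501 -0.865] q [-0.02  0.63  1.75 -0.72  0.86  0.43] F [-1.   0.4  2.7] open 0.074 grip 30.0
```

```bash
cat > arc.py <<'E'
import sys,numpy as np
ty,tz,phi,b0,b1,n,lift=map(float,sys.argv[1:8])  # start tcp hy,z,tilt ; cup angle now b0
py,pz=map(float,sys.argv[8:10])
for b in np.linspace(b0,b1,int(n)+1)[1:]:
    d=np.radians(b-b0); r=np.array([ty-py,tz-pz]); 
    q=np.array([[np.cos(d),-np.sin(d)],[np.sin(d),np.cos(d)]])@r-r+[0,lift*min(1,(b-b0)/15)]
    p=np.radians(phi); ex=np.array([np.cos(p),-np.sin(p)]); ez=np.array([-np.sin(p),-np.cos(p)])
    print([round(q@ex*10,3),0,round(q@ez*10,3),0,round((b-b0)/180,3),0],end=', ')
E
python3 arc.py .0143 .051 30 0 45 9 .003 -.063 .010
```

```text
[np.float64(-0.071), 0, np.float64(-0.046), 0, np.float64(0.028), 0], [np.float64(-0.146), 0, np.float64(-0.087), 0, np.float64(0.056), 0], [np.float64(-0.223), 0, np.float64(-0.121), 0, np.float64(0.083), 0], [np.float64(-0.297), 0, np.float64(-0.14), 0, np.float64(0.111), 0], [np.float64(-0.372), 0, np.float64(-0.153), 0, np.float64(0.139), 0], [np.float64(-0.448), 0, np.float64(-0.159), 0, np.float64(0.167), 0], [np.float64(-0.524), 0, np.float64(-0.158), 0, np.float64(0.194), 0], [np.float64(-0.6), 0, np.float64(-0.151), 0, np.float64(0.222), 0], [np.float64(-0.675), 0, np.float64(-0.137), 0, np.float64(0.25), 0],
```

move_arm([
  [-0.07,0,-0.046,0,0.028,0],
  [-0.146,0,-0.087,0,0.056,0],
  [-0.223,0,-0.121,0,0.083,0],
  [-0.297,0,-0.14,0,0.111,0],
  [-0.372,0,-0.153,0,0.139,0],
  [-0.448,0,-0.159,0,0.167,0],
  [-0.524,0,-0.158,0,0.194,0],
  [-0.6,0,-0.151,0,0.222,0],
  [-0.675,0,-0.137,0,0.25,0],
  [-0.675,0,-0.137,0,0.25,0],
])

```text
time: 5.7
tool_pos: [0.5385, -0.1491, 0.0954]
tool_rot: [-3.14, -0.261, 1.614]
contact_force: [-0.6, 0.7, -2.1]
opening: 0.0743
grip_force: 30.0
```

```bash
python3 plan.py; python3 - <<'E'
from h import *
o=np.zeros((600,800,3),np.uint8)
a=cam('top')['image'][150:270,330:470]; b=cam('side')['image'][120:255,230:350]
a=cv2.resize(a,None,fx=3,fy=3); b=cv2.resize(b,None,fx=3,fy=3)
o[:a.shape[0],:a.shape[1]]=a; o[:b.shape[0],430:430+b.shape[1]]=b
cv2.imwrite('pics/g2.png',o[:420,:,::-1])
E
```

```text
t 5.7 h -0.0014 -0.039 0.0954 tool z in h [-0.001  0.258 -0.966] q [-0.53  0.6   1.52  0.24  1.18 -0.68] F [-0.6  0.7 -2.1] open 0.0743 grip 30.0
```

View pics/g2.png

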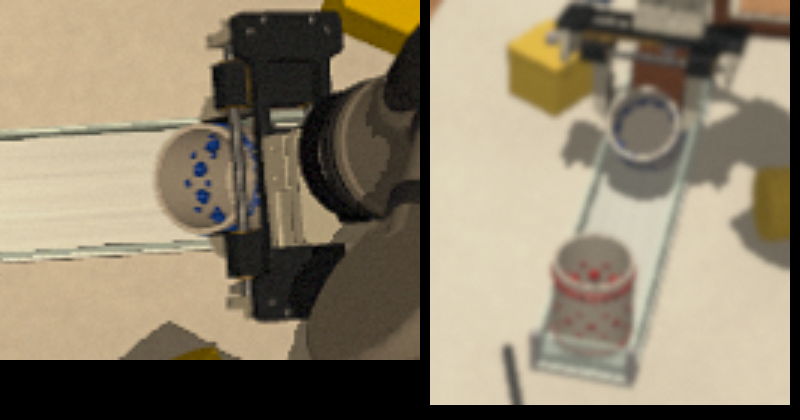

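The cup is held and tilted about 45°, with its mouth visible at (200,180) on the left and (645,125) on the right. I'll continue the arc.

```bash
python3 arc.py -.039 .0966 -15 45 90 9 .0015 -.063 .010 | sed 's/np.float64//g'
```

```text
[(-0.068), 0, (-0.042), 0, (0.028), 0], [(-0.139), 0, (-0.077), 0, (0.056), 0], [(-0.212), 0, (-0.106), 0, (0.083), 0], [(-0.288), 0, (-0.124), 0, (0.111), 0], [(-0.366), 0, (-0.135), 0, (0.139), 0], [(-0.444), 0, (-0.139), 0, (0.167), 0], [(-0.523), 0, (-0.136), 0, (0.194), 0], [(-0.601), 0, (-0.126), 0, (0.222), 0], [(-0.677), 0, (-0.11), 0, (0.25), 0],
```

move_arm([
  [-0.068,0,-0.042,0,0.028,0],
  [-0.139,0,-0.077,0,0.056,0],
  [-0.212,0,-0.106,0,0.083,0],
  [-0.288,0,-0.124,0,0.111,0],
  [-0.366,0,-0.135,0,0.139,0],
  [-0.444,0,-0.139,0,0.167,0],
  [-0.523,0,-0.136,0,0.194,0],
  [-0.523,0,-0.136,0,0.194,0],
])

```text
time: 6.8
tool_pos: [0.5412, -0.2012, 0.095]
tool_rot: [-3.138, -0.87, 1.615]
contact_force: [-1.5, 0.6, -2.1]
opening: 0.0742
grip_force: 30.0
```

```bash
python3 plan.py; python3 - <<'E'
from h import *
from plan import ctr,hx,hy
o=np.zeros((600,800,3),np.uint8)
c=cam('top'); d=cam('side')
a=c['image'][150:270,330:470]; b=d['image'][100:235,230:350]
a=cv2.resize(a,None,fx=3,fy=3); b=cv2.resize(b,None,fx=3,fy=3)
o[:a.shape[0],:a.shape[1]]=a; o[:b.shape[0],430:430+b.shape[1]]=b
cv2.imwrite('pics/g3.png',o[:420,:,::-1])
E
```

```text
t 6.8 h -0.0011 -0.0911 0.095 tool z in h [-0.002  0.765 -0.645] q [-0.78  0.91  1.19  0.55  1.73 -0.94] F [-1.5  0.6 -2.1] open 0.0742 grip 30.0
t 6.8 h -0.0011 -0.0911 0.095 tool z in h [-0.002  0.765 -0.645] q [-0.78  0.91  1.19  0.55  1.73 -0.94] F [-1.5  0.6 -2.1] open 0.0742 grip 30.0
```

View pics/g3.png

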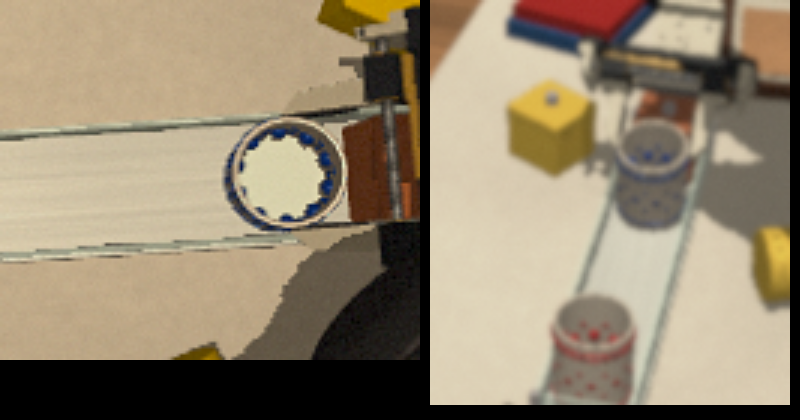

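The cup is nearly upright at (288,172) in the left crop, just short of the box. I'll measure its rim plane for lean and height.

```bash
cat > rim.py <<'E'
from h import *
ctr=np.array([.5381,-.1101]); a=np.radians(2.67); hx=np.array([np.cos(a),np.sin(a)]); hy=np.array([-np.sin(a),np.cos(a)])
for n in('top','side'):
    c=cam(n); X=cloud(c).reshape(-1,3); I=c['image'].reshape(-1,3).astype(int)
    g=np.c_[(X[:,:2]-ctr)@hx,(X[:,:2]-ctr)@hy,X[:,2]]
    sat=(I.max(1)-I.min(1))
    m=(abs(g[:,0])<.042)&(g[:,1]>-.151)&(g[:,1]<-.04)&(g[:,2]>.09)&(g[:,2]<.125)
    r=g[m]; 
    # upper envelope in hy bins
    for y in np.arange(-.15,-.04,.01):
        k=r[(r[:,1]>=y)&(r[:,1]<y+.01)]
        if len(k)>4: print(n,round(y,3),len(k),np.percentile(k[:,2],90).round(4),k[:,0].min().round(3),k[:,0].max().round(3))
    print(n,np.percentile(r[:,:2],[1,50,99],axis=0).round(4).tolist())
    b=(abs(g[:,0])<.042)&(g[:,1]<-.13)&(g[:,1]>-.24)&(I[:,0]>I[:,2]+50)&(g[:,2]>.05)&(g[:,2]<.09)
    print(n,'box hy',np.percentile(g[b][:,1],[1,50,99]).round(4),b.sum())
E
python3 rim.py
```

```text
top -0.13 11 0.1224 -0.038 0.038
top -0.12 97 0.1198 -0.028 0.039
top -0.11 69 0.1221 -0.041 0.042
top -0.1 61 0.1164 -0.042 0.042
top -0.09 43 0.1126 -0.041 0.041
top -0.08 30 0.1118 -0.037 0.038
top -0.07 32 0.1098 -0.034 0.034
top -0.06 50 0.1075 -0.027 0.029
top -0.05 39 0.1065 -0.014 0.017
top [[-0.0413, -0.1257], [0.003, -0.0942], [0.0412, -0.0466]]
top box hy [-0.2264 -0.1582 -0.1527] 430
side -0.13 23 0.1174 -0.007 0.038
side -0.12 89 0.1191 -0.037 0.038
side -0.11 44 0.1216 -0.042 0.04
side -0.1 32 0.1181 -0.042 0.042
side -0.09 17 0.1147 -0.041 0.042
side -0.08 15 0.1123 -0.038 0.036
side -0.07 19 0.1127 -0.034 0.035
side -0.06 57 0.1089 -0.031 0.03
side -0.05 32 0.1081 -0.017 0.012
side [[-0.0413, -0.1245], [-0.0001, -0.0977], [0.0413, -0.0458]]
side box hy [-0.2301 -0.1942 -0.1547] 80
```

```bash
python3 arc.py -.0911 .095 -50 0 6 3 -.004 -.065 .012 | sed 's/np.float64//g'
```

```text
[(-0.03), 0, (-0.012), 0, (0.011), 0], [(-0.06), 0, (-0.024), 0, (0.022), 0], [(-0.091), 0, (-0.035), 0, (0.033), 0],
```

move_arm([
  [-0.03,0,-0.012,0,0.011,0],
  [-0.06,0,-0.024,0,0.022,0],
  [-0.091,0,-0.035,0,0.033,0],
  [-0.091,0,-0.035,0,0.033,0],
  [-0.091,0,-0.035,0,0.033,0],
])

```text
time: 7.62
tool_pos: [0.5419, -0.2103, 0.0917]
tool_rot: [3.141, -0.974, 1.618]
contact_force: [0.6, -1.1, 3.1]
opening: 0.0739
grip_force: 30.0
```

```bash
python3 plan.py; python3 rim.py | grep -v box
```

```text
t 7.62 h -0.0008 -0.1003 0.0917 tool z in h [ 0.001  0.827 -0.562] q [-0.81  0.98  1.12  0.59  1.83 -0.95] F [ 0.6 -1.1  3.1] open 0.0739 grip 30.0
top -0.15 6 0.1187 -0.039 0.04
top -0.14 34 0.1243 -0.039 0.04
top -0.13 118 0.1202 -0.042 0.041
top -0.12 78 0.1161 -0.042 0.042
top -0.11 58 0.1111 -0.041 0.042
top -0.1 36 0.1096 -0.042 0.041
top -0.09 30 0.109 -0.037 0.038
top -0.08 35 0.1078 -0.035 0.034
top -0.07 64 0.1071 -0.028 0.029
top -0.06 39 0.1066 -0.014 0.015
top [[-0.0416, -0.1409], [0.0023, -0.1081], [0.0413, -0.0568]]
side -0.14 23 0.1112 -0.009 0.04
side -0.13 83 0.1188 -0.041 0.041
side -0.12 38 0.1157 -0.04 0.042
side -0.11 22 0.1124 -0.042 0.041
side -0.1 17 0.11 -0.041 0.041
side -0.09 9 0.1111 -0.036 0.036
side -0.08 30 0.108 -0.035 0.033
side -0.07 56 0.1064 -0.03 0.028
side -0.06 28 0.1077 -0.016 0.013
side [[-0.041, -0.1348], [0.0013, -0.1062], [0.0413, -0.0545]]
```

move_arm([
  [0,0,0,0,0,0],
  [0,0,0,0,0,0],
  [0,0,0,0,0,0],
  [0,0,0,0,0,0],
  [0,0,0,0,0,0],
], fingers=1)

```text
time: 8.35
tool_pos: [0.5419, -0.2099, 0.0914]
tool_rot: [-3.141, -0.974, 1.618]
contact_force: [-0.3, 0.2, 0.3]
opening: 0.0916
grip_force: 0.0
```

move_arm([
  [0,0,-0.2,0,0,0],
  [0,0,-0.5,0,0,0],
  [0,0,-0.9,0,0,0],
  [0,0,-0.9,0,0,0],
])

```text
time: 8.85
tool_pos: [0.5455, -0.2867, 0.1431]
tool_rot: [3.137, -0.97, 1.62]
contact_force: [-0.0, 0.7, -0.9]
opening: 0.0918
grip_force: 0.0
```

```bash
python3 rim.py; python3 plan.py 0 -.1 .17 0
```

```text
top -0.14 92 0.1069 -0.022 0.023
top -0.13 52 0.1076 -0.033 0.032
top -0.12 30 0.1062 -0.036 0.035
top -0.11 29 0.1082 -0.038 0.038
top -0.1 30 0.1072 -0.038 0.039
top -0.09 29 0.1068 -0.035 0.036
top -0.08 56 0.1077 -0.03 0.033
top -0.07 82 0.1068 -0.021 0.022
top [[-0.0376, -0.1389], [0.0005, -0.1011], [0.0378, -0.063]]
top box hy [-0.2288 -0.1859 -0.1529] 1316
side -0.14 57 0.1076 -0.021 0.025
side -0.13 36 0.1071 -0.03 0.035
side -0.12 14 0.1091 -0.034 0.035
side -0.11 5 0.1085 -0.036 0.037
side -0.1 12 0.107 -0.038 0.038
side -0.09 18 0.1076 -0.036 0.036
side -0.08 35 0.1078 -0.03 0.03
side -0.07 64 0.1081 -0.023 0.022
side [[-0.0373, -0.1402], [-0.0001, -0.0946], [0.0363, -0.062]]
side box hy [-0.2296 -0.1964 -0.1543] 201
t 8.95 h -0.001 -0.174 0.1415 tool z in h [-0.     0.827 -0.562] q [-0.87  1.02  0.87  0.59  2.03 -0.88] F [ 0.6  0.2 -0.3] open 0.092 grip 0.0
[0.0, -0.1, 0.17, 0.0] -> [0.652, 0.01, 0.452, -0.0, -0.31, -0.0]
```

move_arm([
  [0.4,0.01,0.1,0,-0.05,0],
  [0.65,0.01,0.4,0,-0.15,0],
  [0.65,0.01,0.4,0,-0.31,0],
  [0.65,0.01,0.4,0,-0.31,0],
  [0.65,0.01,0.4,0,-0.31,0],
  [0.65,0.01,0.4,0,-0.31,0],
  [0.65,0.01,0.4,0,-0.31,0],
  [0.65,0.01,0.4,0,-0.31,0],
])

```text
time: 9.95
tool_pos: [0.5427, -0.2143, 0.1726]
tool_rot: [-3.14, -0.002, 1.618]
contact_force: [-0.6, -0.2, 0.9]
opening: 0.092
grip_force: 0.0
```

```bash
python3 plan.py 0 -.101 .11 0 0 -.101 .054 0
```

```text
t 9.95 h -0.0002 -0.1043 0.1726 tool z in h [-0.001  0.002 -1.   ] q [-0.51  0.49  1.44  0.    1.21 -0.56] F [-0.6 -0.2  0.9] open 0.092 grip 0.0
[0.0, -0.101, 0.11, 0.0] -> [0.032, 0.003, 0.626, -0.0, -0.001, 0.0]
[0.0, -0.101, 0.054, 0.0] -> [0.031, 0.004, 1.186, -0.0, -0.001, 0.0]
```

move_arm([
  [0.03,0,0.4,0,0,0],
  [0.03,0,0.8,0,0,0],
  [0.03,0,0.8,0,0,0],
])

```text
time: 10.32
tool_pos: [0.5406, -0.2114, 0.09]
tool_rot: [-3.135, -0.005, 1.616]
contact_force: [-0.6, -0.5, -0.4]
opening: 0.092
grip_force: 0.0
```

move_arm([
  [0,0,0.2,0,0,0],
  [0,0,0.38,0,0,0],
  [0,0,0.38,0,0,0],
  [0,0,0.38,0,0,0],
])

```text
time: 10.82
tool_pos: [0.5437, -0.2124, 0.0568]
tool_rot: [3.14, 0.001, 1.617]
contact_force: [0.1, 0.2, -0.2]
opening: 0.0917
grip_force: 0.0
```

move_arm([
  [0,0,0,0,0,0],
  [0,0,0,0,0,0],
  [0,0,0,0,0,0],
  [0,0,0,0,0,0],
  [0,0,0,0,0,0],
  [0,0,0,0,0,0],
], fingers=-1, newtons=10)

```text
time: 11.58
tool_pos: [0.543, -0.2118, 0.056]
tool_rot: [3.141, 0.001, 1.618]
contact_force: [-1.9, -0.0, 5.7]
opening: 0.0748
grip_force: 10.0
```

```bash
python3 plan.py 0 -.113 .054 0; python3 rim.py | grep -v "0\.1[0-3] \|0\.0"; python3 rim.py|grep hy
```

```text
t 11.57 h 0.0002 -0.1018 0.056 tool z in h [ 0.    -0.001 -1.   ] q [-0.5   0.63  1.57 -0.    0.95 -0.55] F [-1.9 -0.   5.7] open 0.0748 grip 10.0
[0.0, -0.113, 0.054, 0.0] -> [-0.112, -0.002, 0.02, 0.0, 0.0, 0.0]Traceback (most recent call last):
  File "rim.py", line 15, in <module>
    print(n,'box hy',np.percentile(g[b][:,1],[1,50,99]).round(4),b.sum())
                     ~~~~~~~~~~~~~^^^^^^^^^^^^^^^^^^^^^
    return _quantile_unchecked(
        a, q, axis, out, overwrite_input, method, keepdims, weights)
    return _ureduce(a,
                    func=_quantile_ureduce_func,
    ...<5 lines>...
                    overwrite_input=overwrite_input,
                    method=method)
    r = func(a, **kwargs)
    result = _quantile(arr,
                       quantiles=q,
    ...<2 lines>...
                       out=out,
                       weights=wgt)
    slices_having_nans = np.isnan(arr[-1, ...])
                                  ~~~^^^^^^^^^
IndexError: index -1 is out of bounds for axis 0 with size 0
Traceback (most recent call last):
  File "rim.py", line 15, in <module>
    print(n,'box hy',np.percentile(g[b][:,1],[1,50,99]).round(4),b.sum())
                     ~~~~~~~~~~~~~^^^^^^^^^^^^^^^^^^^^^
IndexError: index -1 is out of bounds for axis 0 with size 0
```

move_arm([
  [-0.03,0,0,0,0,0],
  [-0.06,0,0,0,0,0],
  [-0.1,0,0,0,0,0],
  [-0.1,0,0,0,0,0],
  [-0.1,0,0,0,0,0],
])

```text
time: 12.3
tool_pos: [0.5435, -0.2206, 0.0563]
tool_rot: [3.141, -0.001, 1.618]
contact_force: [-2.1, 5.0, 10.0]
opening: 0.0746
grip_force: 10.0
```

move_arm([
  [-0.02,0,0,0,0,0],
  [-0.02,0,0,0,0,0],
  [-0.02,0,0,0,0,0],
])

```text
time: 12.68
tool_pos: [0.5436, -0.2224, 0.0564]
tool_rot: [3.141, -0.001, 1.618]
contact_force: [-2.1, 5.4, 10.2]
opening: 0.0746
grip_force: 10.0
```

move_arm([
  [-0.01,0,0,0,0,0],
  [-0.01,0,0,0,0,0],
  [-0.01,0,0,0,0,0],
])

```text
time: 13.05
tool_pos: [0.5436, -0.2233, 0.0564]
tool_rot: [3.141, -0.002, 1.618]
contact_force: [-2.0, 6.3, 9.0]
opening: 0.0745
grip_force: 10.0
```

move_arm([
  [-0.01,0,0,0,0,0],
  [-0.01,0,0,0,0,0],
  [-0.01,0,0,0,0,0],
])

```text
time: 13.42
tool_pos: [0.5437, -0.2244, 0.0563]
tool_rot: [3.141, -0.002, 1.618]
contact_force: [-2.6, 5.6, 9.9]
opening: 0.0749
grip_force: 10.0
```

```bash
python3 plan.py; python3 - <<'E'
from h import *
o=np.zeros((600,800,3),np.uint8)
c=cam('top'); d=cam('side')
a=c['image'][150:270,370:510]; b=d['image'][100:235,230:350]
a=cv2.resize(a,None,fx=3,fy=3); b=cv2.resize(b,None,fx=3,fy=3)
o[:a.shape[0],:a.shape[1]]=a; o[:b.shape[0],430:430+b.shape[1]]=b
cv2.imwrite('pics/g4.png',o[:420,:,::-1])
E
```

```text
t 13.43 h 0.0002 -0.1144 0.0563 tool z in h [ 0.     0.002 -1.   ] q [-0.52  0.63  1.55  0.    0.96 -0.57] F [-2.6  5.6  9.9] open 0.0749 grip 10.0
```

View pics/g4.png

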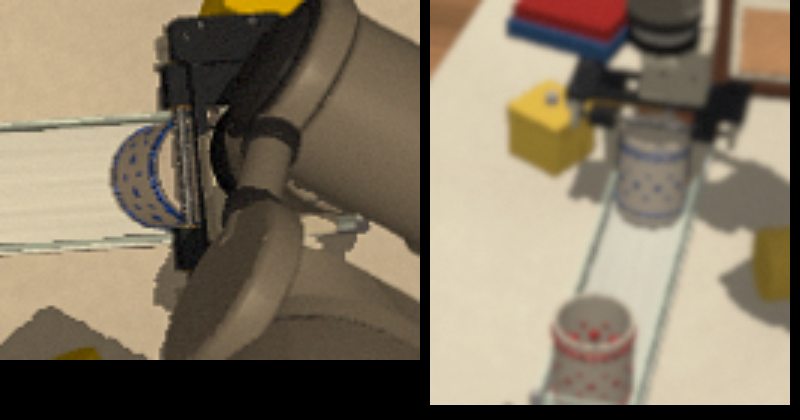

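move_arm([
  [0,0,-0.01,0,0,0],
  [0,0,-0.01,0,0,0],
  [0,0,-0.01,0,0,0],
])

```text
time: 13.9
tool_pos: [0.5437, -0.2252, 0.0564]
tool_rot: [3.141, -0.001, 1.618]
contact_force: [-0.7, 3.9, 3.2]
opening: 0.0746
grip_force: 10.0
```

move_arm([
  [-0.01,0,0,0,0,0],
  [-0.01,0,0,0,0,0],
  [-0.01,0,0,0,0,0],
])

```text
time: 14.28
tool_pos: [0.5437, -0.2268, 0.0564]
tool_rot: [3.141, 0.0, 1.618]
contact_force: [0.3, 3.0, 4.7]
opening: 0.0747
grip_force: 10.0
```

move_arm([
  [-0.01,0,0,0,0,0],
  [-0.01,0,0,0,0,0],
  [-0.01,0,0,0,0,0],
])

```text
time: 14.65
tool_pos: [0.5438, -0.2279, 0.0564]
tool_rot: [3.141, 0.0, 1.618]
contact_force: [0.0, 3.4, 4.6]
opening: 0.0746
grip_force: 10.0
```

move_arm([
  [0,0,0,0,0,0],
  [0,0,0,0,0,0],
  [0,0,0,0,0,0],
  [0,0,0,0,0,0],
], fingers=1)

```text
time: 15.15
tool_pos: [0.5436, -0.2278, 0.0562]
tool_rot: [-3.141, 0.0, 1.618]
contact_force: [-0.6, 0.1, -0.6]
opening: 0.0919
grip_force: 0.0
```

move_arm([
  [0,0,-0.3,0,0,0],
  [0,0,-0.8,0,0,0],
  [0,0,-1,0,0,0],
])

```text
time: 15.52
tool_pos: [0.5448, -0.2283, 0.1594]
tool_rot: [3.138, 0.003, 1.618]
contact_force: [-0.3, 0.8, 0.7]
opening: 0.0919
grip_force: 0.0
```

move_arm([
  [-0.2,-1,-0.3,0,0,0],
  [-0.2,-1,-0.3,0,0,0],
  [-0.2,-1,-0.3,0,0,0],
])

```text
time: 15.9
tool_pos: [0.4431, -0.2531, 0.1876]
tool_rot: [3.141, 0.001, 1.615]
contact_force: [0.4, 0.6, 1.0]
opening: 0.0917
grip_force: 0.0
```

move_arm([
  [-1,-0.8,0,0,0,0],
  [-1,-0.8,0,0,0,0],
  [-1,-0.8,0,0,0,0],
])

```text
time: 16.27
tool_pos: [0.3682, -0.3589, 0.1859]
tool_rot: [-3.141, 0.001, 1.613]
contact_force: [0.9, 0.6, -0.2]
opening: 0.0918
grip_force: 0.0
```

```bash
python3 plan.py; sed -i 's/>-.151)/>-.156)/' rim.py; python3 rim.py; python3 - <<'E'
from h import *
o=np.zeros((600,800,3),np.uint8)
c=cam('top'); d=cam('side')
a=c['image'][170:250,400:500]; b=d['image'][120:255,240:340]
a=cv2.resize(a,None,fx=4.3,fy=4.3,interpolation=cv2.INTER_CUBIC); b=cv2.resize(b,None,fx=3.6,fy=3.6,interpolation=cv2.INTER_CUBIC)
o[:a.shape[0],:a.shape[1]]=a; o[:b.shape[0],435:435+b.shape[1]]=b
cv2.imwrite('pics/g5.png',o[:500,:,::-1])
E
```

```text
t 16.27 h -0.1813 -0.2406 0.1859 tool z in h [-0.    -0.001 -1.   ] q [-0.92  0.36  1.62 -0.    1.16 -0.96] F [ 0.9  0.6 -0.2] open 0.0918 grip 0.0
top -0.15 21 0.1074 -0.012 0.01
top -0.14 89 0.1068 -0.026 0.028
top -0.13 42 0.1078 -0.035 0.035
top -0.12 31 0.1074 -0.037 0.037
top -0.11 24 0.1068 -0.038 0.038
top -0.1 29 0.1069 -0.036 0.039
top -0.09 35 0.1078 -0.033 0.036
top -0.08 78 0.1071 -0.028 0.031
top -0.07 42 0.1069 -0.015 0.016
top [[-0.0365, -0.1422], [0.001, -0.1054], [0.0378, -0.0673]]
top box hy [-0.2285 -0.1879 -0.1531] 1280
side -0.15 22 0.106 -0.013 0.017
side -0.14 59 0.108 -0.024 0.025
side -0.13 26 0.1086 -0.033 0.033
side -0.12 9 0.1079 -0.034 0.035
side -0.11 10 0.1085 -0.037 0.037
side -0.1 16 0.1083 -0.037 0.037
side -0.09 23 0.1073 -0.033 0.035
side -0.08 58 0.108 -0.03 0.03
side -0.07 30 0.1081 -0.014 0.019
side [[-0.0365, -0.1446], [-0.0001, -0.0992], [0.0368, -0.0662]]
side box hy [-0.2314 -0.1987 -0.1587] 187
```

View pics/g5.png

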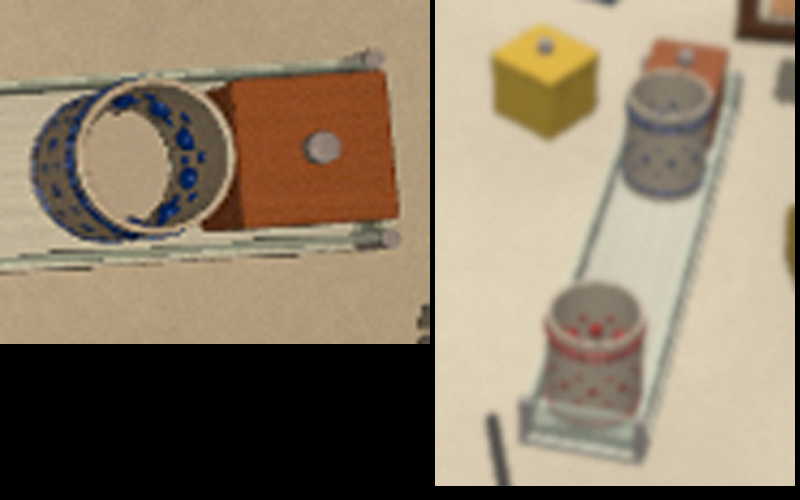

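The crop shows the cup upright but still about 10 mm short of the box, so it slipped in the light grip. I'll push it with shut fingers from its free side.

move_arm([
  [1,0.9,0,0,0,0],
  [1,0.9,0,0,0,0],
  [1,0.9,0,0,0,0],
], fingers=-1)

```text
time: 16.85
tool_pos: [0.4573, -0.2474, 0.1863]
tool_rot: [3.141, -0.001, 1.625]
contact_force: [-1.4, 0.5, -0.1]
opening: 0.0664
grip_force: 0.0
```

move_arm([
  [1,0.9,0.3,0,0,0],
  [1,0.9,0.3,0,0,0],
  [1,0.9,0.3,0,0,0],
  [1,0.9,0.3,0,0,0],
])

```text
time: 17.35
tool_pos: [0.54, -0.147, 0.156]
tool_rot: [-3.141, 0.0, 1.62]
contact_force: [-0.2, -1.2, 0.4]
opening: 0.0264
grip_force: 0.0
```

```bash
python3 plan.py 0 -.04 .05 0
```

```text
t 17.35 h 0.0002 -0.0369 0.156 tool z in h [-0.001 -0.    -1.   ] q [-0.4   0.47  1.53 -0.    1.14 -0.45] F [-0.2 -1.2  0.4] open 0.0264 grip 0.0
[0.0, -0.04, 0.05, 0.0] -> [-0.03, -0.001, 1.06, -0.0, 0.0, 0.001]
```

move_arm([
  [0,0,0.5,0,0,0],
  [0,0,1,0,0,0],
  [0,0,1,0,0,0],
  [0,0,1,0,0,0],
])

```text
time: 17.85
tool_pos: [0.5407, -0.1492, 0.0583]
tool_rot: [3.139, 0.001, 1.617]
contact_force: [0.5, 0.2, 0.6]
opening: 0.0004
grip_force: 0.0
```

move_arm([
  [-0.1,0,0.04,0,0,0],
  [-0.2,0,0.04,0,0,0],
  [-0.2,0,0.04,0,0,0],
  [-0.2,0,0.04,0,0,0],
])

```text
time: 18.35
tool_pos: [0.5409, -0.1679, 0.0526]
tool_rot: [3.141, 0.0, 1.617]
contact_force: [-0.8, 0.3, -0.7]
opening: 0.0007
grip_force: 0.0
```

move_arm([
  [-0.015,0,0,0,0,0],
  [-0.03,0,0,0,0,0],
  [-0.045,0,0,0,0,0],
  [-0.06,0,0,0,0,0],
  [-0.06,0,0,0,0,0],
])

```text
time: 18.98
tool_pos: [0.5412, -0.1738, 0.0523]
tool_rot: [-3.142, 0.0, 1.618]
contact_force: [0.0, 1.8, 1.4]
opening: 0.0004
grip_force: 0.9
```

```bash
python3 plan.py; python3 rim.py
```

```text
t 18.98 h 0.0001 -0.0637 0.0523 tool z in h [-0. -0. -1.] q [-0.45  0.61  1.61 -0.    0.92 -0.49] F [0.  1.8 1.4] open 0.0004 grip 0.9Traceback (most recent call last):
  File "rim.py", line 13, in <module>
    print(n,np.percentile(r[:,:2],[1,50,99],axis=0).round(4).tolist())
            ~~~~~~~~~~~~~^^^^^^^^^^^^^^^^^^^^^^^^^^
    return _quantile_unchecked(
        a, q, axis, out, overwrite_input, method, keepdims, weights)
    return _ureduce(a,
                    func=_quantile_ureduce_func,
    ...<5 lines>...
                    overwrite_input=overwrite_input,
                    method=method)
    r = func(a, **kwargs)
    result = _quantile(arr,
                       quantiles=q,
    ...<2 lines>...
                       out=out,
                       weights=wgt)
    slices_having_nans = np.isnan(arr[-1, ...])
                                  ~~~^^^^^^^^^
IndexError: index -1 is out of bounds for axis 0 with size 0
```

move_arm([
  [-0.01,0,0,0,0,0],
  [-0.02,0,0,0,0,0],
  [-0.025,0,0,0,0,0],
  [-0.025,0,0,0,0,0],
])

```text
time: 19.52
tool_pos: [0.5413, -0.1763, 0.0523]
tool_rot: [-3.142, 0.0, 1.618]
contact_force: [0.1, 1.2, 0.8]
opening: 0.0007
grip_force: 0.9
```

move_arm([
  [-0.01,0,0,0,0,0],
  [-0.01,0,0,0,0,0],
])

```text
time: 19.77
tool_pos: [0.5413, -0.1773, 0.0523]
tool_rot: [3.142, 0.0, 1.618]
contact_force: [0.4, 2.3, 0.6]
opening: 0.0007
grip_force: 0.9
```

move_arm([
  [-0.01,0,0,0,0,0],
  [-0.01,0,0,0,0,0],
])

```text
time: 20.02
tool_pos: [0.5413, -0.1778, 0.0524]
tool_rot: [-3.142, -0.001, 1.618]
contact_force: [-0.6, 4.8, 2.9]
opening: 0.0005
grip_force: 2.4
```

```bash
python3 plan.py; python3 - <<'E'
from h import *
o=np.zeros((600,800,3),np.uint8)
c=cam('top'); d=cam('side')
a=c['image'][170:250,400:500]; b=d['image'][100:200,240:340]
a=cv2.resize(a,None,fx=4.3,fy=4.3,interpolation=cv2.INTER_CUBIC); b=cv2.resize(b,None,fx=3.6,fy=3.6,interpolation=cv2.INTER_CUBIC)
o[:a.shape[0],:a.shape[1]]=a; o[:b.shape[0],435:435+b.shape[1]]=b
cv2.imwrite('pics/g6.png',o[:370,:,::-1])
E
```

```text
t 20.02 h 0.0001 -0.0678 0.0524 tool z in h [-0.     0.001 -1.   ] q [-0.45  0.61  1.61  0.    0.92 -0.5 ] F [-0.6  4.8  2.9] open 0.0005 grip 2.4
```

View pics/g6.png

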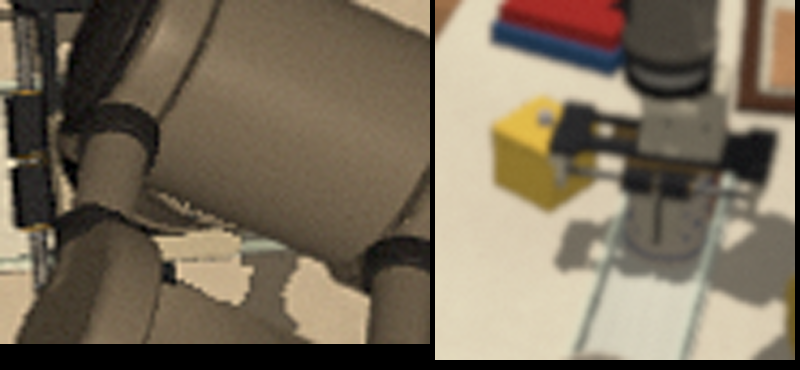

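The fingers hide the cup in this view, but the push force rose to 4.8 N at the expected contact position. I'll push 1 mm more slowly, back off, and check.

move_arm([
  [-0.003,0,0,0,0,0],
  [-0.006,0,0,0,0,0],
  [-0.01,0,0,0,0,0],
  [-0.01,0,0,0,0,0],
  [-0.01,0,0,0,0,0],
])

```text
time: 20.75
tool_pos: [0.5414, -0.1787, 0.0524]
tool_rot: [-3.141, -0.001, 1.618]
contact_force: [-0.8, 5.7, 3.5]
opening: 0.0004
grip_force: 2.9
```

move_arm([
  [0.01,0,0,0,0,0],
  [0.03,0,0,0,0,0],
  [0.2,0,0,0,0,0],
  [0.2,0,-0.5,0,0,0],
  [0.2,0,-1,0,0,0],
  [0.2,0,-1,0,0,0],
])

```text
time: 21.5
tool_pos: [0.5427, -0.1593, 0.1565]
tool_rot: [3.134, 0.004, 1.618]
contact_force: [0.3, -0.2, -0.3]
opening: 0.0008
grip_force: 0.0
```

move_arm([
  [0,-1,-0.3,0,0,0],
  [0,-1,-0.3,0,0,0],
  [0,-1,-0.3,0,0,0],
])

```text
time: 21.88
tool_pos: [0.4385, -0.1632, 0.1824]
tool_rot: [-3.141, -0.0, 1.617]
contact_force: [0.0, -0.1, -1.1]
opening: 0.0003
grip_force: 0.0
```

move_arm([
  [-1,-0.8,0,0,0,0],
  [-1,-0.8,0,0,0,0],
  [-1,-0.8,0,0,0,0],
])

```text
time: 22.25
tool_pos: [0.3641, -0.27, 0.1815]
tool_rot: [-3.141, 0.0, 1.613]
contact_force: [-0.0, 0.5, -0.2]
opening: 0.0004
grip_force: 0.0
```

move_arm([
  [-1,-0.2,0,0,0,0],
  [-1,-0.2,0,0,0,0],
  [-1,-0.2,0,0,0,0],
])

```text
time: 22.62
tool_pos: [0.3507, -0.3698, 0.1812]
tool_rot: [-3.141, -0.0, 1.616]
contact_force: [0.3, 0.6, -0.3]
opening: 0.0005
grip_force: 0.0
```

```bash
python3 rim.py; python3 - <<'E'
from h import *
o=np.zeros((600,800,3),np.uint8)
c=cam('top'); d=cam('side')
a=c['image'][170:250,400:500]; b=d['image'][120:255,240:340]
a=cv2.resize(a,None,fx=4.3,fy=4.3,interpolation=cv2.INTER_CUBIC); b=cv2.resize(b,None,fx=3.6,fy=3.6,interpolation=cv2.INTER_CUBIC)
o[:a.shape[0],:a.shape[1]]=a; o[:b.shape[0],435:435+b.shape[1]]=b
cv2.imwrite('pics/g7.png',o[:500,:,::-1])
E
```

```text
top -0.15 84 0.1063 -0.026 0.029
top -0.14 41 0.1068 -0.032 0.036
top -0.13 28 0.1063 -0.037 0.037
top -0.12 27 0.1069 -0.037 0.04
top -0.11 30 0.1068 -0.036 0.039
top -0.1 38 0.1071 -0.033 0.035
top -0.09 84 0.1073 -0.027 0.028
top -0.08 37 0.1066 -0.013 0.012
top [[-0.0366, -0.1538], [0.0017, -0.1158], [0.0387, -0.0777]]
top box hy [-0.2295 -0.1934 -0.1545] 1145
side -0.15 53 0.107 -0.024 0.031
side -0.14 20 0.1058 -0.03 0.038
side -0.13 12 0.1088 -0.037 0.037
side -0.12 10 0.1093 -0.038 0.039
side -0.11 15 0.1085 -0.037 0.039
side -0.1 30 0.1073 -0.034 0.034
side -0.09 50 0.1086 -0.026 0.029
side -0.08 30 0.1095 -0.015 0.017
side [[-0.0368, -0.1536], [0.0016, -0.1068], [0.0374, -0.0758]]
side box hy [-0.2324 -0.2071 -0.1619] 150
```

View pics/g7.png

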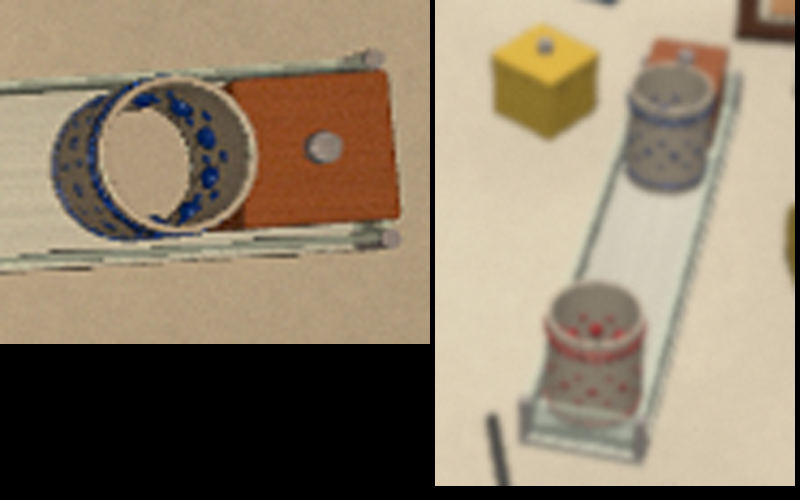

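The cup stands upright at (175,155) in the crop with no gap to the box. The far rim and the box face are both at about -0.154 m along the lane, and the knob moved about 3 px in the crop, so the cup pushed the box slightly.

```bash
python3 -c "
from cell import robot
print(robot.hand_in())"
```

```text
the job is handed in; nothing more can be done
None
```

The tipped cup stands upright on its foot in the holder, pushed up against the copper sugar box with no visible gap, and the job is handed in at about 23 s; the box moved roughly 1 mm on contact, and the red cup, pot and tray cup were not touched.

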